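# Flip the stock tags of the component bins

### The arm

A 6-joint arm with a two-finger parallel gripper is mounted at the origin on a cart in front of the work surface, level with it; the furniture and walls round the work are solid. World frame = base frame: x ahead of the robot, y to its left, z up, the work surface at z = 0. Lengths are in m, angles in degrees, forces in N, time in s.
With the tool pointing down it reaches from about 0.275 to 0.85 m from the base axis. Payload 5.2 kg.
Tool frame: the origin (TCP) lies at the very end of the fingers, on their centre line; the grasp point (between the pads) lies 19 mm behind it; z points along the fingers, y is the line along which they close (so a half turn about z gives the same grasp; the last joint's range is limited). The gripper opens to 85 mm and grips with 20 to 120 N. Pads are 22 mm wide; open, the fingers measure 114 mm over their backs; the gripper's body (76 mm by 85 mm) begins 54 mm behind the grasp point. The pads swing forward as they close: fully open they stand 13 mm farther back than shut.
Start: joints at [63.954, 14.817, 87.949, -0, 77.235, -11.62], TCP at [0.137, 0.533, 0.231] pointing down, gripper open.
Joint ranges: [-179.93, 179.93], [-52.35, 119.4], [10.71, 147.94], [-69.91, 249.91], [12.55, 155.21], [-178.61, 178.61]. Speed limits (degrees/s): [147.25, 147.25, 180, 180, 180, 180].

### API

Orientations are given as a 3x3 rotation matrix whose columns are the frame's x, y, z axes.
In Python, from cell import observe, read_camera, camera_params, sign_off gives the robot as it stands. The module is installed in compiled form; this text tells all that it offers.
- The arm moves only by the tool arm_command, never from a script. Its argument "targets" is a list that holds one entry, the list of rows, each a list of 6 numbers: the shift along the tool's x, y, z in cm, then the turn, a rotation vector about the tool's x, y, z in rad. A call has 1 to 5 rows; each row is the pose to reach, as a shift and turn from the pose commanded when the call began, along the tool's axes at that moment; what a row does not reach only later rows make up. A row lasts 1/8 s, in which the tool goes at most 62.5 mm and 10.7 degrees, less where a joint would pass 70% of its speed; a pose out of reach is approached as far as the arm can. A call with a gripper value outside its range is refused whole. "grip" is the opening in per cent of the stroke, from 0 (shut) to 100 (fully open), set as the call begins (left out, the last holds). The fingers move at their own pace and stop on an object; "newtons" is the grip in N (left out, the last holds). Time passes only in rows, so rows that repeat a pose let the fingers close. It gives the time, the measured TCP pose, the force, the opening and the grip force at its end, in the units of the state.
- observe(): the state, without advancing time (a new reading comes with each control period).
- read_camera(name): name is "side" or "top"; returns the picture (480x640x3 uint8, blue, green, red); there is no depth.
- camera_params(name): a dict with "K" (3x3 intrinsics, pixels), "T" (4x4, takes a point from camera to world coordinates). Camera axes: x right, y down, z forward; pixel columns grow to the right and rows downward; lengths in m; the calibration is good to about 2 mm. A picture is of the moment at which its call begins. camera_params takes no time and is no camera call.
- sign_off(): hands the job in; it is judged then, once.
The state is a dict: "clock": time; "qpos": joint angles; "qvel": joint speeds; "joint_efforts": joint torques, N m; "tcp_pos": TCP position; "ee_rot": TCP orientation; "contact_force": force on the tool from outside, world axes, zero at the start; "ft_torque": the same for the moment, N m; "opening": finger opening in m; "grasp_force": force on a finger pad.
Only numpy, scipy, OpenCV 4.12 (cv2) and the standard library are available. Lean on these libraries where they do the work, as an engineer would, in place of code of your own. Each camera call takes 0.05 s, during which the arm holds its last target. There are 200 camera calls.

### The job

Set the stock tags in front of the four component bins: with a fingertip, gently push over the hinged tags that are wrong, so that the tags of the full bins, and only those, lean back towards the bins with their round-disc face upward, and the tags of the bins that are not full lean towards you with their bar face upward. Do not pinch the tags or lift anything, and leave the bins and the other things where they stand.

Things in the scene. Friction and masses are not known exactly. Their poses are not given: they have to be found in the camera images.
- tag_board: grey fixed board on the bench, 260 x 370 x 8 mm, turned up to 0.2 rad. Origin on its underside (bench level), below the middle of the row of hinges; x points from the tags to the bins, y to the left along the row, z up. It reaches from 75 mm before the hinge line to 185 mm behind it. Four places in the row, 85 mm apart, each with a tag in front and a bin behind it.
- tag_a: black fixed hinge bracket of one tag, 36 x 64 x 30 mm; origin at its underside, 8 mm above the bench, axes as the board's. Hinge line along y, 22 mm above the origin. Leaf: white, 46 mm wide, 6 thick, 58 from hinge to free edge; at rest that edge is 37 mm aside of the hinge and 74 mm above the bench, upright 88. Its bin is the one straight behind it (+x). Its place in the row varies.
- flap_a (a joint): leaf of tag_a, hinged at its lower edge. 0 = rests leaning 0.70 rad from upright towards the robot, bar face up; 0.70 = upright; 1.40 = rests leaning 0.70 rad towards the bins, disc face up. About 20 g, very free (under 1 N at the edge). Pushed 0.15 rad past upright it falls over by itself; short of that it falls back. Push from the side it leans to, the finger rising with the edge so it does not jam.
- tag_b: black fixed hinge bracket of one tag, 36 x 64 x 30 mm; origin at its underside, 8 mm above the bench, axes as the board's. Hinge line along y, 22 mm above the origin. Leaf: white, 46 mm wide, 6 thick, 58 from hinge to free edge; at rest that edge is 37 mm aside of the hinge and 74 mm above the bench, upright 88. Its bin is the one straight behind it (+x). Its place in the row varies.
- flap_b (a joint): leaf of tag_b, hinged at its lower edge. 0 = rests leaning 0.70 rad from upright towards the robot, bar face up; 0.70 = upright; 1.40 = rests leaning 0.70 rad towards the bins, disc face up. About 20 g, very free (under 1 N at the edge). Pushed 0.15 rad past upright it falls over by itself; short of that it falls back. Push from the side it leans to, the finger rising with the edge so it does not jam.
- tag_c: black fixed hinge bracket of one tag, 36 x 64 x 30 mm; origin at its underside, 8 mm above the bench, axes as the board's. Hinge line along y, 22 mm above the origin. Leaf: white, 46 mm wide, 6 thick, 58 from hinge to free edge; at rest that edge is 37 mm aside of the hinge and 74 mm above the bench, upright 88. Its bin is the one straight behind it (+x). Its place in the row varies.
- flap_c (a joint): leaf of tag_c, hinged at its lower edge. 0 = rests leaning 0.70 rad from upright towards the robot, bar face up; 0.70 = upright; 1.40 = rests leaning 0.70 rad towards the bins, disc face up. About 20 g, very free (under 1 N at the edge). Pushed 0.15 rad past upright it falls over by itself; short of that it falls back. Push from the side it leans to, the finger rising with the edge so it does not jam.
- tag_d: black fixed hinge bracket of one tag, 36 x 64 x 30 mm; origin at its underside, 8 mm above the bench, axes as the board's. Hinge line along y, 22 mm above the origin. Leaf: white, 46 mm wide, 6 thick, 58 from hinge to free edge; at rest that edge is 37 mm aside of the hinge and 74 mm above the bench, upright 88. Its bin is the one straight behind it (+x). Its place in the row varies.
- flap_d (a joint): leaf of tag_d, hinged at its lower edge. 0 = rests leaning 0.70 rad from upright towards the robot, bar face up; 0.70 = upright; 1.40 = rests leaning 0.70 rad towards the bins, disc face up. About 20 g, very free (under 1 N at the edge). Pushed 0.15 rad past upright it falls over by itself; short of that it falls back. Push from the side it leans to, the finger rising with the edge so it does not jam.
- disc_a (a point): centre of the raised dark round disc (32 mm), the 'full' mark, on the robot-side face of tag_a's leaf, 34 mm from the hinge; moves with the leaf. The rules call this face flap_a_c0
- bar_a (a point): centre of the raised dark straight bar (36 x 8 mm), the 'reorder' mark, on the bin-side face of tag_a's leaf, 34 mm from the hinge; moves with the leaf. The rules call this face flap_a_c1
- disc_b (a point): centre of the raised dark round disc (32 mm), the 'full' mark, on the robot-side face of tag_b's leaf, 34 mm from the hinge; moves with the leaf. The rules call this face flap_b_c0
- bar_b (a point): centre of the raised dark straight bar (36 x 8 mm), the 'reorder' mark, on the bin-side face of tag_b's leaf, 34 mm from the hinge; moves with the leaf. The rules call this face flap_b_c1
- disc_c (a point): centre of the raised dark round disc (32 mm), the 'full' mark, on the robot-side face of tag_c's leaf, 34 mm from the hinge; moves with the leaf. The rules call this face flap_c_c0
- bar_c (a point): centre of the raised dark straight bar (36 x 8 mm), the 'reorder' mark, on the bin-side face of tag_c's leaf, 34 mm from the hinge; moves with the leaf. The rules call this face flap_c_c1
- disc_d (a point): centre of the raised dark round disc (32 mm), the 'full' mark, on the robot-side face of tag_d's leaf, 34 mm from the hinge; moves with the leaf. The rules call this face flap_d_c0
- bar_d (a point): centre of the raised dark straight bar (36 x 8 mm), the 'reorder' mark, on the bin-side face of tag_d's leaf, 34 mm from the hinge; moves with the leaf. The rules call this face flap_d_c1
- bin_caps_full: a full bin: packed wall to wall with four blue can capacitors that rise 11 mm over the rim. Grey open bin, 70 x 72 x 36 mm, loose on the board; origin at the centre of its underside, 135 mm behind the hinge line, so its front is 100 mm behind it. Which place in the row it has varies.
- bin_terms_full: a full bin: packed to the brim with six white terminal strips in two layers. Grey open bin, 70 x 72 x 36 mm, loose on the board; origin at the centre of its underside, 135 mm behind the hinge line, so its front is 100 mm behind it. Which place in the row it has varies.
- bin_caps_low: a bin that is not full: a single can capacitor in it. Grey open bin, 70 x 72 x 36 mm, loose on the board; origin at the centre of its underside, 135 mm behind the hinge line, so its front is 100 mm behind it. Which place in the row it has varies.
- bin_terms_low: a bin that is not full: a single terminal strip on its floor. Grey open bin, 70 x 72 x 36 mm, loose on the board; origin at the centre of its underside, 135 mm behind the hinge line, so its front is 100 mm behind it. Which place in the row it has varies.
- flux_tin: round tin with a green lid, 58 mm across, 28 mm high, standing to the left of the board; origin under its centre. To be left alone.
- tape_blue: roll of blue tape lying flat, 64 mm across, 19 mm high, to the right of the board; origin under its centre. To be left alone.
- wax_box: flat orange box with a lid, 58 x 86 x 24 mm, to the right of the board; origin under its centre. To be left alone.

How it is judged (in metres and radians):
At the end, for the whole second after the job is handed in: Each tag that stands in front of a full bin leans to the bins (joint above 1.25 rad), each tag in front of a bin that is not full leans to the robot (joint below 0.15 rad), and all four are at rest (below 0.3 rad/s) (((y of bin_caps_full in the frame of tag_a between -0.04 and 0.04 m and value of joint flap_a above 1.25 rad) or (y of bin_terms_full in the frame of tag_a between -0.04 and 0.04 m and value of joint flap_a above 1.25 rad) or (y of bin_caps_low in the frame of tag_a between -0.04 and 0.04 m and value of joint flap_a below 0.15 rad) or (y of bin_terms_low in the frame of tag_a between -0.04 and 0.04 m and value of joint flap_a below 0.15 rad)) and velocity of joint flap_a between -0.3 and 0.3 rad/s and ((y of bin_caps_full in the frame of tag_b between -0.04 and 0.04 m and value of joint flap_b above 1.25 rad) or (y of bin_terms_full in the frame of tag_b between -0.04 and 0.04 m and value of joint flap_b above 1.25 rad) or (y of bin_caps_low in the frame of tag_b between -0.04 and 0.04 m and value of joint flap_b below 0.15 rad) or (y of bin_terms_low in the frame of tag_b between -0.04 and 0.04 m and value of joint flap_b below 0.15 rad)) and velocity of joint flap_b between -0.3 and 0.3 rad/s and ((y of bin_caps_full in the frame of tag_c between -0.04 and 0.04 m and value of joint flap_c above 1.25 rad) or (y of bin_terms_full in the frame of tag_c between -0.04 and 0.04 m and value of joint flap_c above 1.25 rad) or (y of bin_caps_low in the frame of tag_c between -0.04 and 0.04 m and value of joint flap_c below 0.15 rad) or (y of bin_terms_low in the frame of tag_c between -0.04 and 0.04 m and value of joint flap_c below 0.15 rad)) and velocity of joint flap_c between -0.3 and 0.3 rad/s and ((y of bin_caps_full in the frame of tag_d between -0.04 and 0.04 m and value of joint flap_d above 1.25 rad) or (y of bin_terms_full in the frame of tag_d between -0.04 and 0.04 m and value of joint flap_d above 1.25 rad) or (y of bin_caps_low in the frame of tag_d between -0.04 and 0.04 m and value of joint flap_d below 0.15 rad) or (y of bin_terms_low in the frame of tag_d between -0.04 and 0.04 m and value of joint flap_d below 0.15 rad)) and velocity of joint flap_d between -0.3 and 0.3 rad/s); the robot touches nothing.
It fails at once if a tag is pinched: fingers press on both of its faces at once (over 1.5 N each) ((contact force between the fingers and flap_a_c0 above 1.5 N and contact force between the fingers and flap_a_c1 above 1.5 N) or (contact force between the fingers and flap_b_c0 above 1.5 N and contact force between the fingers and flap_b_c1 above 1.5 N) or (contact force between the fingers and flap_c_c0 above 1.5 N and contact force between the fingers and flap_c_c1 above 1.5 N) or (contact force between the fingers and flap_d_c0 above 1.5 N and contact force between the fingers and flap_d_c1 above 1.5 N)).
It fails at once if a tag is forced: the fingers press on one of its faces with over 15 N (contact force between the fingers and flap_a_c0 above 15 N or contact force between the fingers and flap_a_c1 above 15 N or contact force between the fingers and flap_b_c0 above 15 N or contact force between the fingers and flap_b_c1 above 15 N or contact force between the fingers and flap_c_c0 above 15 N or contact force between the fingers and flap_c_c1 above 15 N or contact force between the fingers and flap_d_c0 above 15 N or contact force between the fingers and flap_d_c1 above 15 N).
It fails at once if a bin is lifted or pushed more than 15 mm from its place (distance of any of bin_caps_full, bin_caps_low, bin_terms_full, bin_terms_low from where it was at the start of the episode above 0.015 m).
It fails at once if the tin, the tape or the orange box is lifted or pushed more than 15 mm (distance of any of flux_tin, tape_blue, wax_box from where it was at the start of the episode above 0.015 m).
It also fails if it takes over 54 s, if anything falls off the work surface, if the arm or the gripper's body presses on something with over 40 N, if the wrist force passes 120 N, or if a joint passes its speed limit or range.

## Working session

There is one attempt and no reset: what is moved stays moved. The work goes in short steps, Python scripts to look and compute and a tool call to move; the robot and the scene stay as the last step left them, time stands still between calls to the robot, and variables do not carry over. Pictures are saved under pics/ and viewed, at most 10 in all, crops included, and the job is handed in when it is done.

Besides the shell and the picture viewer there is one more tool, called in YAML: its name, and indented under it one key for each argument. arm_command: Moves the arm, as the interface text tells. Its arguments: {"type":"object","properties":{"targets":{"type":"array"},"grip":{"type":"number"},"newtons":{"type":"number"}},"required":["targets"]}

```bash
mkdir -p pics; python3 - <<'E'
from cell import *
import cv2
for n in("top","side"):
    cv2.imwrite(f"pics/{n}0.png",read_camera(n)); p=camera_params(n); print(n,p["K"].round(1).tolist(),p["T"].round(4).tolist())
s=observe();print(s["clock"],s["tcp_pos"],s["ee_rot"],s["opening"])
E
```

```text
top [[522.5, 0.0, 317.6], [0.0, 522.5, 242.3], [0.0, 0.0, 1.0]] [[-0.0004, -0.9853, 0.1711, 0.3498], [-1.0, 0.0003, -0.0005, -0.072], [0.0005, -0.1711, -0.9853, 1.243], [0.0, 0.0, 0.0, 1.0]]
side [[611.9, 0.0, 309.4], [0.0, 611.9, 235.6], [0.0, 0.0, 1.0]] [[-0.9877, -0.0714, 0.1394, 0.3346], [-0.1561, 0.3738, -0.9143, 1.4757], [0.0131, -0.9248, -0.3803, 0.7136], [0.0, 0.0, 0.0, 1.0]]
0.1 [0.13679593 0.53224339 0.2305745 ] [[-9.68467059e-01  2.49140674e-01 -6.93148120e-04]
 [ 2.49141441e-01  9.68466044e-01 -1.43689945e-03]
 [ 3.13300320e-04 -1.56428171e-03 -9.99998727e-01]] 0.08518534917820003
```

View pics/top0.png

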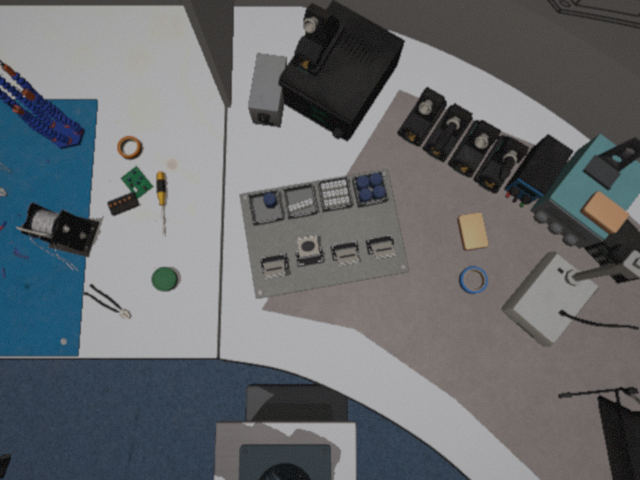

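View pics/side0.png

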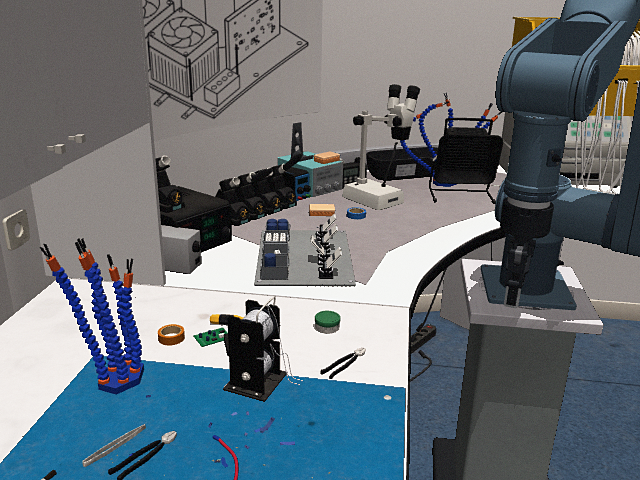

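```bash
python3 - <<'E'
import cv2
a=cv2.imread("pics/top0.png")[160:310,230:420]
cv2.imwrite("pics/c.png",cv2.resize(a,None,fx=4,fy=4,interpolation=cv2.INTER_CUBIC))
E
```

```text
(no output)
```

View pics/c.png

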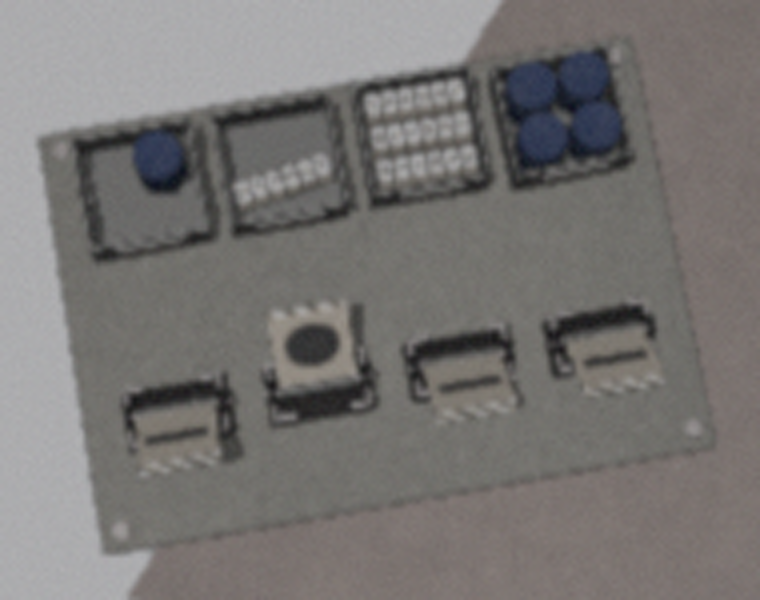

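```bash
cat >h.py <<'E'
import numpy as np,cv2
from cell import *
def px2w(u,v,z,n="top"):
    p=camera_params(n);K,T=p["K"],p["T"]
    d=T[:3,:3]@np.linalg.inv(K)@[u,v,1];c=T[:3,3]
    return c+d*(z-c[2])/d[2]
C=[(38,135),(633,38),(715,447),(105,553)]
L=np.array([[.185,.185],[.185,-.185],[-.075,-.185],[-.075,.185]])
W=np.array([px2w(230+(u+.5)/4-.5,160+(v+.5)/4-.5,.008)[:2] for u,v in C])
a,b=L-L.mean(0),W-W.mean(0)
U,S,V=np.linalg.svd(a.T@b);R2=V.T@U.T;t=W.mean(0)-R2@L.mean(0);yaw=np.arctan2(R2[1,0],R2[0,0])
def board(x,y,z): return np.r_[R2@[x,y]+t,z]
def step(*p):  # shift in tool axes (cm) from the current pose to a board point
    s=observe();return (s["ee_rot"].T@(board(*p)-s["tcp_pos"])*100).round(2)
E
python3 - <<'E'
from h import *
print(t,yaw,(W-(L@R2.T+t)).round(4).tolist())
for x,y in((239,212),(0,0)):pass
# leaf centres check: free edges at z=.074
for u,v in((180,465),(308,307),(477,412),(625,385)):
    w=px2w(230+u/4,160+v/4,.074)[:2];print((R2.T@(w-t)).round(4))
s=observe();R=s["ee_rot"]
Rt=np.array([[-np.cos(yaw),np.sin(yaw),0],[-np.sin(yaw),-np.cos(yaw)*-1,0],[0,0,-1]]);
print(Rt,np.linalg.det(Rt),cv2.Rodrigues(R.T@Rt)[0].T)
print(board(-.06,-.0425,.12),step(-.06,-.0425,.12))
E
```

```text
[ 0.53513778 -0.09489998] 0.1706903725479839 [[-0.0007, -0.0001], [-0.0021, 0.0003], [0.0013, 0.0017], [0.0015, -0.0018]]
[-0.0389  0.1264]
[0.0378 0.0406]
[-0.0377 -0.0433]
[-0.0368 -0.1285]
[[-0.98546773  0.16986273  0.        ]
 [-0.16986273  0.98546773  0.        ]
 [ 0.          0.         -1.        ]] 0.94229330634713 [[-0.00151657 -0.00050858 -0.25179335]]
[ 0.48322888 -0.14697413  0.12      ] [-50.48 -57.13  11.13]
```

arm_command:
  targets:
    - [[-3.8,-4.3,0,0,0,-0.14],[-7.6,-8.6,0,0,0,-0.28],[-11.4,-12.9,0,0,0,-0.42],[-15.2,-17.2,0,0,0,-0.42],[-19,-21.5,0,0,0,-0.42]]
  grip: 0
  newtons: 20

```text
clock: 0.72
tcp_pos: [0.2677, 0.2754, 0.2312]
ee_rot: [[-0.986, -0.168, 0.0], [-0.168, 0.986, -0.0], [-0.0, -0.0, -1.0]]
contact_force: [1.1, 1.0, -0.5]
opening: -0.0
grasp_force: 0.0
```

```bash
python3 - <<'E'
from h import *
s=observe();print(s["clock"],s["tcp_pos"],s["opening"],step(-.065,-.0425,.13))
Rt=np.array([[-np.cos(yaw),-np.sin(yaw),0],[-np.sin(yaw),np.cos(yaw),0],[0,0,-1]])
print(cv2.Rodrigues(s["ee_rot"].T@Rt)[0].T)
E
```

```text
0.725 [0.26772595 0.2754458  0.23115833] -3.1982448441709364e-05 [-13.64 -45.26  10.12]
[[-0.00012479  0.00017133 -0.00172982]]
```

arm_command:
  targets:
    - [[-1.7,-5.6,0,0,0,0],[-3.4,-11.2,0,0,0,0],[-5.1,-16.8,0,0,0,0],[-6.8,-22.4,0,0,0,0],[-8.5,-28,0,0,0,0]]

```text
clock: 1.35
tcp_pos: [0.3985, 0.0134, 0.2313]
ee_rot: [[-0.986, -0.167, 0.0], [-0.167, 0.986, 0.0], [-0.0, 0.0, -1.0]]
contact_force: [0.8, 0.3, 0.7]
opening: -0.0
grasp_force: 0.0
```

arm_command:
  targets:
    - [[-1.5,-5,2,0,0,0],[-3,-10,4,0,0,0],[-4.5,-15,6,0,0,0],[-4.5,-15,8,0,0,0],[-4.5,-15,8,0,0,0]]

```text
clock: 1.98
tcp_pos: [0.4661, -0.1248, 0.1494]
ee_rot: [[-0.986, -0.166, -0.004], [-0.166, 0.986, 0.003], [0.004, 0.003, -1.0]]
contact_force: [-0.3, 0.2, 1.0]
opening: 0.0002
grasp_force: 0.0
```

```bash
python3 - <<'E'
from h import *
s=observe();print(s["clock"],s["tcp_pos"],s["contact_force"],step(-.065,-.0425,.06))
cv2.imwrite("pics/t1.png",cv2.resize(read_camera("top")[160:310,230:420],None,fx=4,fy=4,interpolation=cv2.INTER_CUBIC))
E
```

```text
1.975 [ 0.46612184 -0.12482013  0.14939832] [-0.2866638   0.19601339  1.03354896] [-0.85 -2.5   8.93]
```

View pics/t1.png

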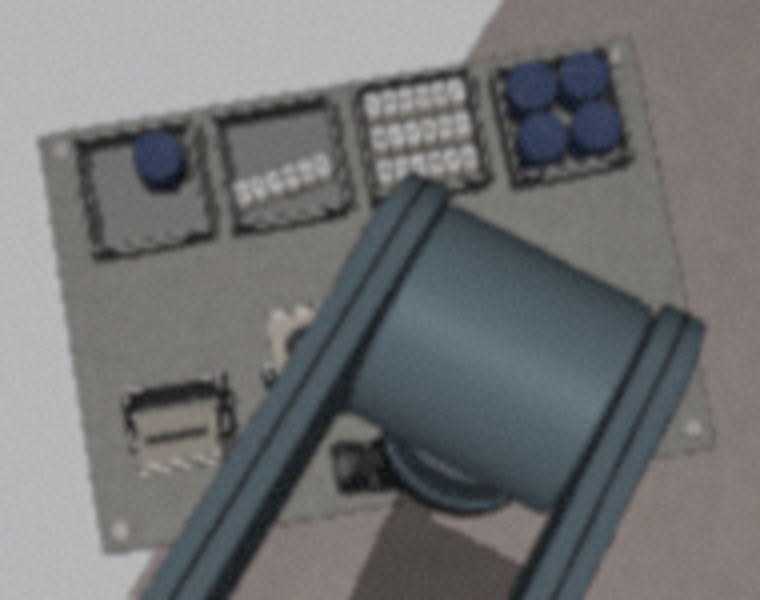

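arm_command:
  targets:
    - [[-0.2,-1.2,2,0,0,0],[-0.4,-2.5,4,0,0,0],[-0.4,-2.5,6,0,0,0],[-0.4,-2.5,8.9,0,0,0],[-0.4,-2.5,8.9,0,0,0]]

```text
clock: 2.65
tcp_pos: [0.4747, -0.1477, 0.0618]
ee_rot: [[-0.986, -0.168, -0.003], [-0.168, 0.986, 0.001], [0.002, 0.002, -1.0]]
contact_force: [-0.5, 0.4, -0.5]
opening: -0.0
grasp_force: 0.0
```

```bash
python3 - <<'E'
from h import *
s=observe();print(s["clock"],s["contact_force"],(R2.T@(s["tcp_pos"][:2]-t)),s["tcp_pos"][2])
im=read_camera("side")[200:300,240:400]
cv2.imwrite("pics/s1.png",cv2.resize(im,None,fx=5,fy=5,interpolation=cv2.INTER_CUBIC))
E
```

```text
2.65 [-0.46646989  0.36397427 -0.52248891] [-0.06853773 -0.04181077] 0.06181487093407799
```

View pics/s1.png

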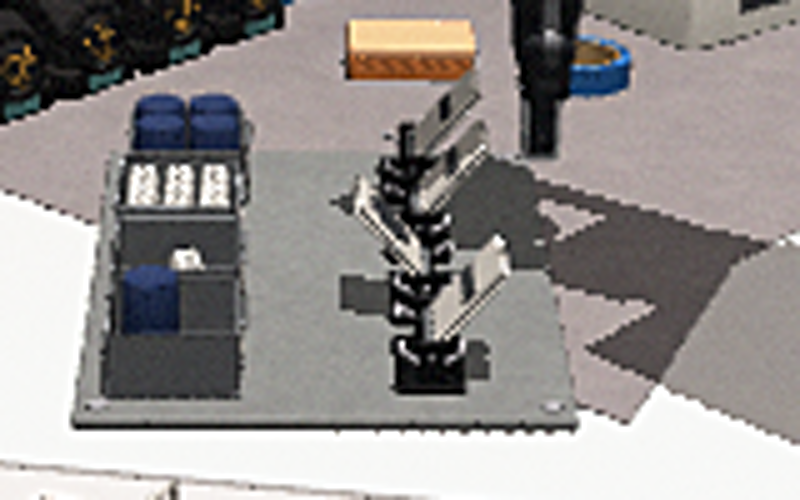

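The side crop shows the shut finger at (540,150), a little in front of and beside the third leaf's edge at (485,130). I start the push.

arm_command:
  targets:
    - [[-0.8,0,0,0,0,0],[-1.6,0,0,0,0,0],[-2.2,0,-0.1,0,0,0],[-2.8,0,-0.5,0,0,0],[-3.4,0,-0.8,0,0,0]]

```text
clock: 3.32
tcp_pos: [0.5098, -0.1433, 0.0707]
ee_rot: [[-0.986, -0.167, 0.0], [-0.167, 0.986, -0.0], [-0.0, -0.0, -1.0]]
contact_force: [0.2, 0.3, -0.2]
opening: 0.0
grasp_force: 0.0
```

arm_command:
  targets:
    - [[-0.6,0,-0.3,0,0,0],[-1.2,0,-0.6,0,0,0],[-2,0,-0.8,0,0,0],[-3,0,-0.9,0,0,0],[-4,0,-0.9,0,0,0]]

```text
clock: 3.95
tcp_pos: [0.5495, -0.1366, 0.0794]
ee_rot: [[-0.986, -0.167, 0.0], [-0.167, 0.986, -0.0], [-0.0, -0.0, -1.0]]
contact_force: [-0.4, -0.1, -0.2]
opening: 0.0001
grasp_force: 0.0
```

```bash
python3 - <<'E'
from h import *
s=observe();print(s["clock"],s["contact_force"],(R2.T@(s["tcp_pos"][:2]-t)),s["tcp_pos"][2])
im=read_camera("side")[200:300,240:400]
cv2.imwrite("pics/s2.png",cv2.resize(im,None,fx=5,fy=5,interpolation=cv2.INTER_CUBIC))
E
```

```text
3.95 [-0.43174035 -0.0956777  -0.1702764 ] [ 0.00706358 -0.04349743] 0.07936653413035416
```

View pics/s2.png

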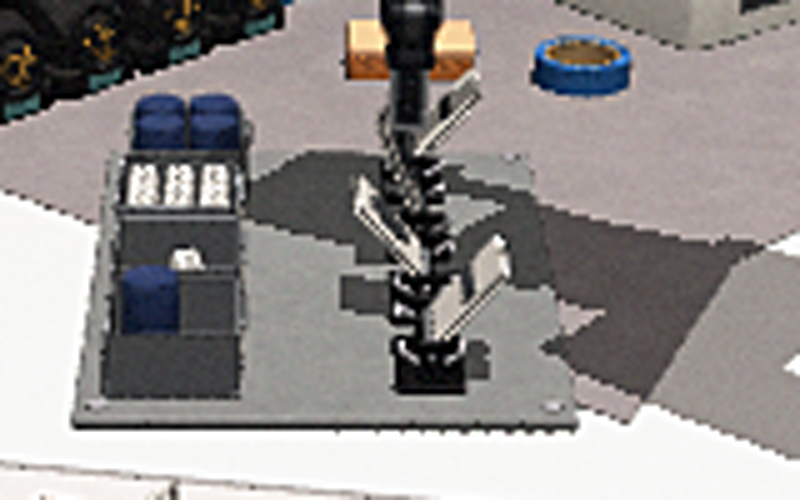

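The third leaf has gone from the front side and a shaded edge shows behind the finger at (390,130). I push a little further, back off and line up with the fourth tag.

arm_command:
  targets:
    - [[-0.5,0,0,0,0,0],[-1,0,0,0,0,0],[-1,0,0,0,0,0],[2,0,-1,0,0,0],[5,0,-1,0,0,0]]

```text
clock: 4.62
tcp_pos: [0.499, -0.1453, 0.0898]
ee_rot: [[-0.986, -0.168, 0.001], [-0.168, 0.986, -0.001], [-0.001, -0.001, -1.0]]
contact_force: [-0.2, 0.4, 0.3]
opening: -0.0
grasp_force: 0.0
```

arm_command:
  targets:
    - [[2.7,0,0,0,0,0],[2.7,-4,0,0,0,0],[2.7,-8.4,0,0,0,0],[2.7,-8.4,2.7,0,0,0],[2.7,-8.4,2.7,0,0,0]]

```text
clock: 5.25
tcp_pos: [0.485, -0.2317, 0.0607]
ee_rot: [[-0.986, -0.166, -0.004], [-0.166, 0.986, 0.003], [0.003, 0.004, -1.0]]
contact_force: [-0.2, 0.1, 0.2]
opening: -0.0005
grasp_force: 0.0
```

```bash
python3 - <<'E'
from h import *
s=observe();print(s["clock"],s["contact_force"],(R2.T@(s["tcp_pos"][:2]-t)),s["tcp_pos"][2])
im=read_camera("side")[200:300,240:400]
cv2.imwrite("pics/s3.png",cv2.resize(im,None,fx=5,fy=5,interpolation=cv2.INTER_CUBIC))
E
```

```text
5.25 [-0.22143375  0.10365753  0.16959105] [-0.07262038 -0.12629842] 0.06065251200804324
```

View pics/s3.png

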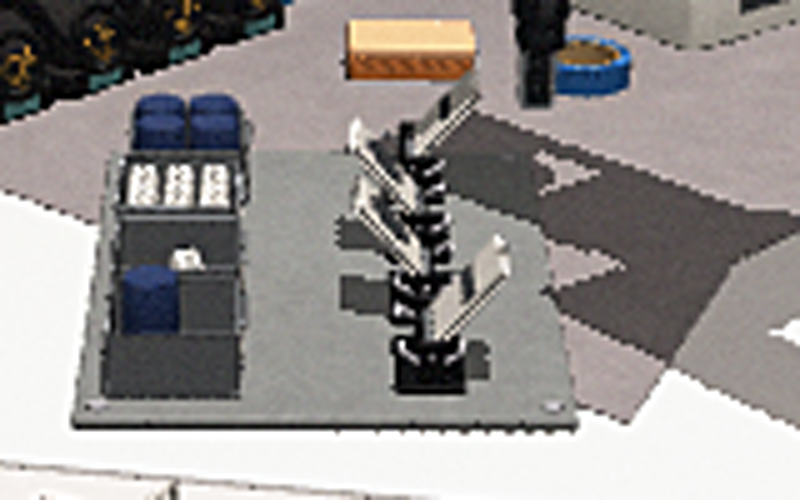

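The third leaf now leans back at (370,150), and the finger at (535,90) stands before the fourth. I repeat the push there.

arm_command:
  targets:
    - [[-1.0,0,0,0,0,0],[-1.9,0,0,0,0,0],[-2.6,0,-0.1,0,0,0],[-3.2,0,-0.5,0,0,0],[-3.8,0,-0.8,0,0,0]]

```text
clock: 5.92
tcp_pos: [0.5249, -0.2258, 0.0707]
ee_rot: [[-0.986, -0.168, 0.0], [-0.168, 0.986, -0.0], [-0.0, -0.0, -1.0]]
contact_force: [-0.8, 0.0, 0.1]
opening: -0.0001
grasp_force: 0.0
```

arm_command:
  targets:
    - [[-0.6,0,-0.3,0,0,0],[-1.2,0,-0.6,0,0,0],[-2,0,-0.8,0,0,0],[-3,0,-0.9,0,0,0],[-4,0,-0.9,0,0,0]]

```text
clock: 6.55
tcp_pos: [0.5645, -0.2192, 0.0794]
ee_rot: [[-0.986, -0.167, 0.0], [-0.167, 0.986, -0.0], [-0.0, -0.0, -1.0]]
contact_force: [0.4, -0.4, 0.0]
opening: 0.0003
grasp_force: 0.0
```

arm_command:
  targets:
    - [[-0.5,0,0,0,0,0],[-1,0,0,0,0,0],[-1,0,0,0,0,0],[2,0,-2,0,0,0],[3,0,-6,0,0,0]]

```text
clock: 7.18
tcp_pos: [0.5313, -0.2235, 0.1378]
ee_rot: [[-0.986, -0.167, -0.005], [-0.167, 0.986, 0.003], [0.005, 0.004, -1.0]]
contact_force: [0.7, -0.4, 0.7]
opening: 0.0001
grasp_force: 0.0
```

```bash
python3 - <<'E'
from h import *
s=observe();print(s["clock"],s["contact_force"],(R2.T@(s["tcp_pos"][:2]-t)),s["tcp_pos"][2],step(.07,.0425,.14))
E
```

```text
7.175 [ 0.66651377 -0.36879071  0.65685232] [-0.02564141 -0.1260502 ] 0.13780845947029527 [-9.51 16.89 -0.2 ]
```

arm_command:
  targets:
    - [[-2,4,0,0,0,0],[-4.5,8.5,0,0,0,0],[-7,13,0,0,0,0],[-9.5,16.9,0,0,0,0],[-9.5,16.9,0,0,0,0]]

```text
clock: 7.8
tcp_pos: [0.6, -0.0388, 0.1393]
ee_rot: [[-0.985, -0.171, 0.0], [-0.171, 0.985, 0.001], [-0.0, 0.001, -1.0]]
contact_force: [0.1, 0.1, -0.6]
opening: 0.0002
grasp_force: 0.0
```

arm_command:
  targets:
    - [[0,0,2,0,0,0],[0,0,4,0,0,0],[0,0,6,0,0,0],[0,0,7.8,0,0,0],[0,0,7.8,0,0,0]]

```text
clock: 8.43
tcp_pos: [0.5981, -0.0422, 0.0598]
ee_rot: [[-0.986, -0.167, -0.003], [-0.167, 0.986, 0.001], [0.003, 0.001, -1.0]]
contact_force: [0.3, 0.9, 0.2]
opening: 0.0003
grasp_force: 0.0
```

```bash
python3 - <<'E'
from h import *
s=observe();print(s["clock"],s["contact_force"],(R2.T@(s["tcp_pos"][:2]-t)),s["tcp_pos"][2])
im=read_camera("side")[200:300,240:400]
cv2.imwrite("pics/s4.png",cv2.resize(im,None,fx=5,fy=5,interpolation=cv2.INTER_CUBIC))
E
```

```text
8.425 [0.27428936 0.8666308  0.16049251] [0.07098124 0.04120866] 0.059750470413830054
```

View pics/s4.png

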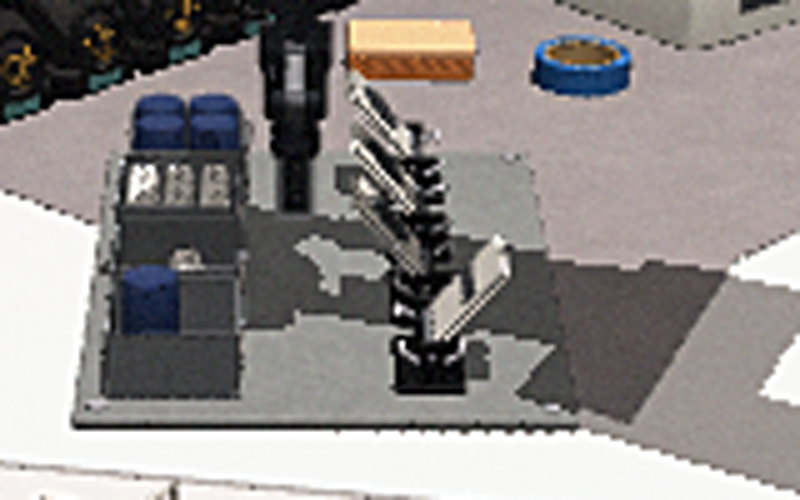

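Leaves 3 and 4 lean back (tops at (360,150) and (360,85)). The finger at (295,200) is between the bins and the second leaf, whose edge is at (365,190), so I push towards the robot.

arm_command:
  targets:
    - [[0.9,0,0,0,0,0],[1.7,0,0,0,0,0],[2.4,0,-0.1,0,0,0],[3.0,0,-0.5,0,0,0],[3.6,0,-0.8,0,0,0]]

```text
clock: 9.1
tcp_pos: [0.5638, -0.0479, 0.0699]
ee_rot: [[-0.986, -0.167, 0.001], [-0.167, 0.986, -0.0], [-0.001, -0.0, -1.0]]
contact_force: [-0.2, -0.4, -0.2]
opening: 0.0
grasp_force: 0.1
```

arm_command:
  targets:
    - [[0.6,0,-0.3,0,0,0],[1.2,0,-0.6,0,0,0],[2,0,-0.8,0,0,0],[3,0,-0.9,0,0,0],[4,0,-0.9,0,0,0]]

```text
clock: 9.72
tcp_pos: [0.5238, -0.0546, 0.0783]
ee_rot: [[-0.986, -0.167, -0.0], [-0.167, 0.986, 0.0], [0.0, 0.0, -1.0]]
contact_force: [-0.8, 0.2, 0.1]
opening: -0.0003
grasp_force: 0.0
```

arm_command:
  targets:
    - [[0.5,0,0,0,0,0],[1,0,0,0,0,0],[1,0,0,0,0,0],[-1,0,-2,0,0,0],[-2,0,-6,0,0,0]]

```text
clock: 10.35
tcp_pos: [0.544, -0.0508, 0.1375]
ee_rot: [[-0.986, -0.167, -0.003], [-0.167, 0.986, 0.001], [0.003, 0.002, -1.0]]
contact_force: [0.6, -0.4, 0.3]
opening: -0.0001
grasp_force: 0.0
```

arm_command:
  targets:
    - [[0,4,-4,0,0,0],[2,9,-6,0,0,0],[4,14,-6,0,0,0],[6,19,-6,0,0,0],[8,24,-6,0,0,0]]

```text
clock: 10.98
tcp_pos: [0.4246, 0.1735, 0.1986]
ee_rot: [[-0.986, -0.167, 0.001], [-0.167, 0.986, 0.0], [-0.001, 0.0, -1.0]]
contact_force: [0.2, 0.6, -0.1]
opening: -0.0001
grasp_force: 0.0
```

arm_command:
  targets:
    - [[2,4,0,0,0,0],[4,8,0,0,0,0],[4,8,0,0,0,0],[4,8,0,0,0,0]]

```text
clock: 11.48
tcp_pos: [0.3729, 0.2442, 0.1984]
ee_rot: [[-0.986, -0.168, 0.001], [-0.168, 0.986, -0.0], [-0.001, -0.0, -1.0]]
contact_force: [0.9, 0.2, 0.3]
opening: 0.0003
grasp_force: 0.0
```

```bash
python3 - <<'E'
from h import *
s=observe();print(s["clock"],s["contact_force"],s["tcp_pos"])
a=read_camera("side")[200:300,240:400];b=read_camera("top")[160:310,230:420]
f=lambda i:cv2.resize(i,(390,int(390*i.shape[0]/i.shape[1])),interpolation=cv2.INTER_CUBIC)
a,b=f(a),f(b);c=np.zeros((310,784,3),np.uint8);c[:a.shape[0],:390]=a;c[:b.shape[0],394:]=b
cv2.imwrite("pics/s5.png",c)
E
```

```text
11.475 [0.85780299 0.21208281 0.33244975] [0.37286148 0.24418798 0.1984162 ]
```

View pics/s5.png

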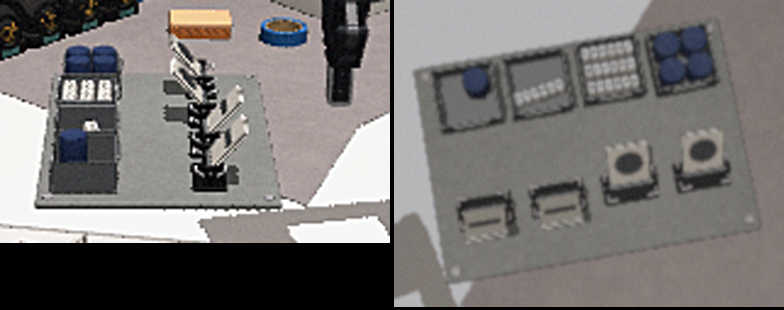

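Both views show the result I wanted: discs up at (628,162) and (700,147) before the two full bins, bars up at (485,222) and (558,207) before the two low ones. The arm is clear.

```bash
python3 -c "
from cell import *
print(sign_off())"
```

```text
the job is handed in; nothing more can be done
None
```

I pushed over the three wrong tags and handed the job in: the last pictures show the two full bins' tags leaning back disc up and the other two leaning forward bar up (sign-off returned no verdict).

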